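Close the honey strainer hand-tight

TASK

The honey strainer on the bench has been cleaned and its basket and seal are back in. Put its screw cap on the neck and screw it down clockwise until it is snug on the rubber seal, about 0.3 N m of hand torque, without overtightening and crushing the seal. Let go of the cap and leave the other things on the bench where they are.

Things in the scene. Friction and masses are not known exactly. Their poses are not given: they have to be found in the camera images.
- screw_cap: Loose stainless screw cap, 0.18 kg, right way up on the bench: knurled skirt 60 mm across, 19 mm high, black rubber-covered wing bar on top; three small upright ribs on the skirt mark the lugs inside. Origin: centre of the skirt's lower edge, z up along its axis. Bore 52 mm, inner face 14 mm up. Tighten clockwise seen from above; the thread holds itself when the cap is let go.
- grip (a point): Middle of the cap's wing bar, 28 mm above the cap's origin on its axis; axes as the cap's. The bar is 46 mm long (along x), 12 mm thick (along y), 18 mm high (19 to 37 mm above the cap's origin), flat-sided, covered in firm rubber that gives up to 2 mm. Grip it across y. Pushing, pulling or leaning on the cap while tightening falsifies the clamping.
- lug (a point): One of three equal lugs inside the cap's skirt, at its lower edge (5 mm wide, 4 mm high, reaching in to radius 21.8 mm), 120 degrees apart; this one lies 24.4 mm from the axis along the cap's +x, 2 mm above its origin. With the lugs in the gaps the cap sinks onto the seal, origin 96 to 98 mm above the pot's; with lugs on top of the ridges it stays 102 to 105 mm up.
- strainer_pot: Strainer: upright stainless pot, firmly fixed, on a 110 x 96 mm foot plate; a flanged pipe stub reaches 75 mm out to each side (along y, 44 mm up). Origin: centre of the foot's underside, z up along the neck's axis. The neck on top is 40.6 mm across with a round rubber seal on its rim; round it run three coarse falling thread ridges, outer radius 24.5 mm. Radial play to the cap 1.5 mm.
- gap (a point): Middle of one of the three gaps (120 degrees apart) between the thread ridges, where a lug can drop in: 22.5 mm from the pot's axis along its +x, 103 mm up. A gap takes a lug within about 0.12 rad. From 20 degrees clockwise of each gap's middle a ridge falls clockwise, 3 mm per rad, for 80 degrees.
- neck (a point): On the neck's axis, 111 mm above the pot's origin: top of a half-worn seal (real ones up to 1.2 mm higher or lower, unseen). Clockwise from the gap the cap runs free for 0.5 to 1.35 rad as the seal is worn; then torque climbs 2 to 6 N m per rad, 0.015 N m (+-25 %) per N of clamping while slowly turning; at a stop as little as half may remain. Snug: 14 to 60 N; over 110 N is crushed.
- grease_tin: Bystander, not to be disturbed: flat round tin, 66 mm across, 31 mm high; origin under its centre.
- spanner: Bystander, not to be disturbed: steel spanner, 144 mm long, lying; origin under its centre.
- ferrule: Bystander, not to be disturbed: grey pipe ferrule, 50 mm flange, 30 mm high; origin under its centre.
- spare_clamp: Bystander, not to be disturbed: grey hinged pipe clamp ring, 66 mm; origin under its centre.
- nozzle_tip_1: Bystander, not to be disturbed: pale nozzle tip, 29 mm wide, 70 mm high, standing; origin under its centre.

How it is judged (in metres and radians):
On the way:
1. The cap sits square on the neck with its lugs down between the thread starts (z of screw_cap in the frame of strainer_pot below 0.0995 m and horizontal distance between screw_cap and neck below 0.004 m and angle between screw_cap's own z axis and vertical below 0.08 rad), for 0.1 s.
At the end, for the whole second after the job is handed in: The cap is on the neck, level (within 0.05 rad) and centred (within 3 mm), its lower edge 94 to 99 mm above the pot's foot, at rest, and its lugs are drawn up under the thread with 14 to 60 N by themselves (horizontal distance between screw_cap and neck below 0.003 m and z of screw_cap in the frame of strainer_pot between 0.094 and 0.099 m and angle between screw_cap's own z axis and vertical below 0.05 rad and contact force between screw_cap and strainer_pot between 14 and 60 N and linear speed of screw_cap below 0.01 m/s); the robot touches nothing.
It fails at once if The cap is overtightened or forced: more than 110 N between the cap and the pot (contact force between screw_cap and strainer_pot above 110 N).
It fails at once if A bystander is shifted by more than 15 mm (distance of any of grease_tin, spanner, ferrule, spare_clamp, nozzle_tip_1 from where it was at the start of the episode above 0.015 m).
It also fails if it takes over 67 s, if anything falls off the work surface, if the arm or the gripper's body presses on something with over 40 N, if the wrist force passes 120 N, or if a joint passes its speed limit or range.

ROBOT

A 6-joint arm with a two-finger parallel gripper is mounted at the origin on a cart in front of the work surface, level with it; the furniture and walls round the work are solid. World frame = base frame: x ahead of the robot, y to its left, z up, the work surface at z = 0. Lengths are in m, angles in degrees, forces in N, time in s.
With the tool pointing down it reaches from about 0.4 to 0.825 m from the base axis. Payload 7 kg.
Tool frame: the origin (TCP) lies midway between the tips of the shut fingers; the grasp point (between the pads) lies r.tcp_to_grasp behind it (r.tcp_to_grasp is the distance from the TCP to the grasp point, in m); x points along the fingers, y is the direction in which the jaws open and shut, and the axes are right-handed (so a half turn about x gives the same grasp; the last joint's range is limited). The gripper opens to 88 mm and grips with 3 to 60 N. Pads are 19 mm wide; open, the fingers measure 130 mm over their backs; the gripper's body (78 mm by 193 mm) begins 47 mm behind the grasp point.
Start: joints at [86.465, 20.546, 0.682, 0, -70.136, -16.507], TCP at [0.231, 0.634, 0.2] pointing down, gripper open.
Joint ranges: [-176.03, 176.03], [-82.01, 121.73], [-58.28, 71.71], [-173.87, 95.51], [-174.79, -0.11], [-173.66, 173.66]. Speed limits (degrees/s): [136.94, 136.94, 172.46, 180, 180, 180].

INTERFACE

Orientations are given as [roll, pitch, yaw] about the fixed x, y, z axes, in that order (R = Rz(yaw) Ry(pitch) Rx(roll)).
In Python, from plant import r gives the robot as it stands.
- The arm moves only by the tool carry_out, never from a script. Its argument "moves" is a list of rows, each a list of 7 numbers: the shift along the world's x, y, z in mm, then the turn, a rotation vector about the world's x, y, z in rad, then the opening in per cent of the stroke, from 0 (shut) to 100 (fully open). In form: [[x, y, z, wx, wy, wz, claw], ...]. A call has 1 to 5 rows; each row is the pose to reach, as a shift and turn from the pose commanded when the call began; what a row does not reach only later rows make up. A row lasts 1/10 s, in which the tool goes at most 50 mm and 8.59 degrees, less where a joint would pass 70% of its speed; a pose out of reach is approached as far as the arm can. A call with a gripper value outside its range is refused whole. The fingers move at their own pace and stop on an object; "squeeze" is the grip in N (left out, the last holds). Time passes only in rows, so rows that repeat a pose let the fingers close. It gives the time, the measured TCP pose, the force and the opening at its end, in the units of the state.
- r.get_state(): the state, without advancing time (a new reading comes with each control period).
- r.capture(name): name is "side" or "top"; returns the picture (400x640x3 uint8, blue, green, red); there is no depth.
- r.camera_params(name): a dict with "K" (3x3 intrinsics, pixels), "rvec" (rotation vector, rad) and "tvec" (3), from world to camera coordinates, as OpenCV has them. Camera axes: x right, y down, z forward; pixel columns grow to the right and rows downward; lengths in m; the calibration is good to about 2 mm. A picture is of the moment at which its call begins. camera_params takes no time and is no camera call.
- r.close_job(): hands the job in, once; it reports no verdict.
The state is a dict: "time_s": time; "joints": joint angles; "qd": joint speeds; "joint_torque": joint torques, N m; "tcp_pos": TCP position; "eef_rot": TCP orientation; "contact_force": force on the tool from outside, world axes, zero at the start; "moment": the same for the moment, N m; "gripper_width": finger opening in m.
Only numpy, scipy, OpenCV 4.12 (cv2) and the standard library are available. Lean on these libraries where they do the work, as an engineer would, in place of code of your own. Each camera call takes 0.05 s, during which the arm holds its last target. There are 200 camera calls.

## Working session

There is one attempt and no reset: what is moved stays moved. The work goes in short steps, Python scripts to look and compute and a tool call to move; the robot and the scene stay as the last step left them, time stands still between calls to the robot, and variables do not carry over. Pictures are saved under pics/ and viewed, about 8 in all and at most 12, crops included, and the job is handed in when it is done.

Besides the shell and the picture viewer there is one more tool, called after "Emit:" by a JSON object that holds its "api" and its "payload". carry_out: Moves the arm, as the interface text tells. Its arguments: {"type":"object","properties":{"moves":{"type":"array"},"squeeze":{"type":"number"}},"required":["moves"]}

```bash
ls; mkdir -p pics
python3 - <<'E'
from plant import r
import cv2
s=r.get_state();print(s, r.tcp_to_grasp)
for n in("side","top"):
    cv2.imwrite(f"pics/{n}0.png",r.capture(n)); p=r.camera_params(n);print(n,p)
    R=cv2.Rodrigues(p["rvec"])[0]; print(-R.T@p["tvec"].ravel() if hasattr(p["tvec"],'ravel') else 0)
E
```

```text
pics
{'time_s': 0.0, 'joints': array([ 8.64662943e+01,  2.05910978e+01,  6.31671016e-01, -2.09972392e-02,
       -7.01350759e+01, -1.65055234e+01]), 'qd': array([-0.05807947,  0.04397814, -0.05107628,  0.02786375,  0.04587689,
        0.01609171]), 'joint_torque': array([ 2.01142997e-03, -5.82726932e+01,  2.93052131e+01,  6.99669465e+00,
        7.07954750e-03, -1.52750772e-04]), 'tcp_pos': array([0.23115249, 0.63360046, 0.1992078 ]), 'eef_rot': array([  94.70949933,   89.90345731, -105.336881  ]), 'contact_force': array([ 1.17589312,  0.66257672, -0.06770745]), 'moment': array([ 0.01260258,  0.03185723, -0.00719904]), 'gripper_width': 0.08747164164211904} 0.0188
side {'K': array([[382.02570722,   0.        , 325.17872177],
       [  0.        , 382.02570722, 197.29632563],
       [  0.        ,   0.        ,   1.        ]]), 'rvec': array([ 2.06773869, -0.19950356,  0.13465022]), 'tvec': array([-0.50626617,  0.10615985,  0.84902316])}
[ 0.35304738 -0.7776686   0.50892511]
top {'K': array([[440.89216323,   0.        , 318.9258457 ],
       [  0.        , 440.89216323, 192.66205983],
       [  0.        ,   0.        ,   1.        ]]), 'rvec': array([ 2.1235407 , -2.13273413,  0.16643611]), 'tvec': array([-0.02974394,  0.5458736 ,  1.00125068])}
[ 0.37052016 -0.0443028   1.07801563]
```

View pics/top0.png

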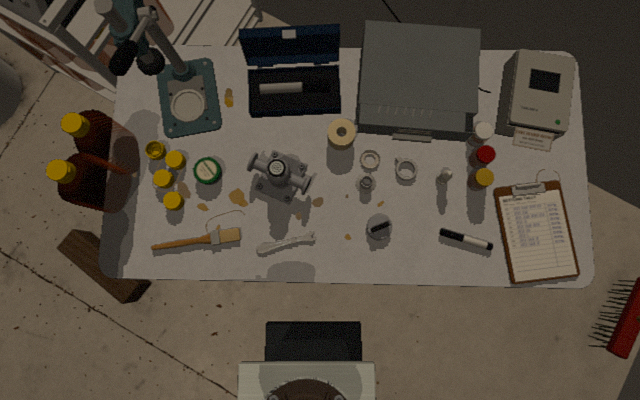

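View pics/side0.png

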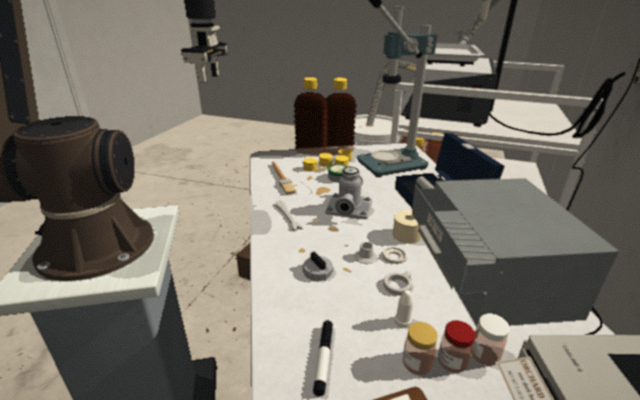

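The top view shows the pot near (281,172), the cap near (379,228) with its bar tilted, the tin at (208,170), the spanner at (287,243), the ferrule at (366,183), the clamp at (405,168) and the nozzle at (445,175). The side view shows the pot at (349,195) and the cap at (318,265). I'll enlarge both.

```bash
cat > h.py <<'E'
from plant import r
import cv2, numpy as np
P={n:r.camera_params(n) for n in("side","top")}
def proj(n,p):
    c=P[n];return cv2.projectPoints(np.float64(p).reshape(-1,1,3),c["rvec"],c["tvec"],c["K"],None)[0].reshape(-1,2)
def ray(n,uv):
    c=P[n];R=cv2.Rodrigues(c["rvec"])[0];d=R.T@np.linalg.inv(c["K"])@[*uv,1];return -R.T@c["tvec"].ravel(),d/np.linalg.norm(d)
def plane(n,uv,z):
    o,d=ray(n,uv);return o+d*(z-o[2])/d[2]
def crop(img,x0,y0,w,h,s,f):
    cv2.imwrite(f,cv2.resize(img[y0:y0+h,x0:x0+w],None,fx=s,fy=s,interpolation=cv2.INTER_CUBIC))
E
python3 - <<'E'
from h import *
t=cv2.convertScaleAbs(cv2.imread("pics/top0.png"),alpha=1.3,beta=10);s=cv2.imread("pics/side0.png")
a=cv2.resize(t[132:212,236:326],None,fx=6,fy=6,interpolation=3)  # 540x480
b=cv2.resize(t[208:248,354:404],None,fx=5.2,fy=5.2,interpolation=3)
c=np.zeros((480,260+540,3),np.uint8);c[:,:540]=a;c[:b.shape[0],540:]=b[:, :260]
s2=cv2.resize(s[240:285,293:345],None,fx=5,fy=5,interpolation=3);c[230:230+s2.shape[0],540:540+s2.shape[1]]=s2
cv2.imwrite("pics/c1.png",c)
print(proj("top",[[.231,.634,.2],[0,0,0]]),proj("side",[[.231,.634,.2]]))
for n,uv,z in [("top",(379,228),.02),("side",(318,265),.02),("top",(278,168),.11),("side",(350,172),.11)]:print(n,plane(n,uv,z))
E
```

```text
[[-26.95273924 342.04196781]
 [305.82835618 433.03282451]] [[210.03468666  85.88520865]]
top [ 0.46341178 -0.17555218  0.02      ]
side [ 0.46469608 -0.18258498  0.02      ]
top [0.59164868 0.05909036 0.11      ]
side [0.58695588 0.04641811 0.11      ]
```

View pics/c1.png

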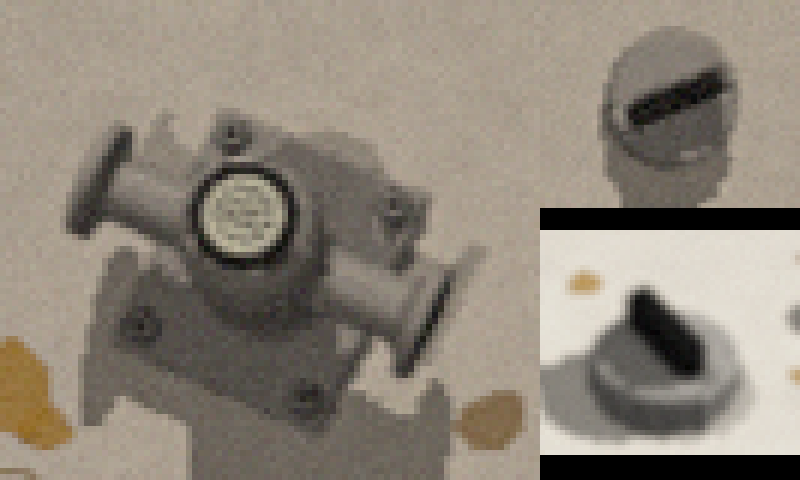

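The crop shows the black seal ring centred near (276.7,167.8). The cap bar runs about 20° off image horizontal, and the flanges give the pot's y axis. Now I'll measure them.

Run:
```python
from h import *
from scipy.spatial.transform import Rotation as Ro
t=cv2.imread("pics/top0.png");s=cv2.imread("pics/side0.png")
def blob(img,x0,y0,w,h,th):
    g=cv2.cvtColor(img,6)[y0:y0+h,x0:x0+w];m=(g<th).astype(np.uint8)
    n,l,st,c=cv2.connectedComponentsWithStats(m);i=1+np.argmax(st[1:,4]);k=np.argwhere(l==i)[:,::-1].astype(np.float32)+[x0,y0]
    R=cv2.minAreaRect(np.float32(k));mu=k.mean(0);e,v=np.linalg.eigh(np.cov((k-mu).T));return st[i,4],mu,R,v[:,1]
B=blob(t,362,215,34,26,38);print("bar top",B)
p=plane("top",B[1],.035);q=plane("top",B[1]+8*B[3],.037)-plane("top",B[1]-8*B[3],.037);print(p,np.degrees(np.arctan2(q[1],q[0])))
bp=cv2.boxPoints(B[2]);print("sizes",[np.linalg.norm(plane("top",bp[i],.037)-plane("top",bp[i+1],.037)) for i in(0,1)])
S=blob(s,305,245,28,30,45);print("bar side",S, plane("side",S[1],.028))
# seal ring
N=blob(t,262,153,30,30,50);(cx,cy),rr=cv2.minEnclosingCircle(np.float32(np.argwhere(cv2.cvtColor(t,6)[153:183,262:292]<45)[:,::-1]));
print("seal",N[0],N[1],N[2],(cx+262,cy+153,rr),plane("top",N[1],.111),"ring mm",plane("top",N[1]+[8,0],.111)-plane("top",N[1],.111))
cr=lambda x,y:np.array([x/6+236,y/6+132])
a=plane("top",cr(100,182),.044);b=plane("top",cr(427,313),.044);print("flanges",a,b,(a+b)/2,np.degrees(np.arctan2(*(a-b)[1::-1])),np.linalg.norm(a-b))
holes=[plane("top",cr(*u),.01) for u in((232,137),(398,213),(306,400),(140,325))];print(np.round(holes,4),np.mean(holes,0))
R=Ro.from_euler("xyz",r.get_state()["eef_rot"],degrees=True).as_matrix();print(R)
# seal seen from the side
print("side proj of est", proj("side",[plane("top",N[1],.111)]),proj("side",[p]))
```

```text
bar top (np.int32(89), array([379.53932584, 226.74157303]), ((379.573974609375, 226.67752075195312), (4.769230842590332, 18.384618759155273), 67.38013458251953), array([-0.91966617,  0.39270109]))
[ 0.46506666 -0.17504215  0.035     ] 112.73564585988633
sizes [np.float64(0.04371240215106985), np.float64(0.011192497829854927)]
bar side (np.int32(118), array([317.55084746, 260.90677966]), ((317.2500305175781, 260.7500305175781), (18.384777069091797, 6.363960266113281), 45.0), array([0.65954591, 0.75166428])) [ 0.46432332 -0.17952768  0.028     ]
seal 227 [278.69603524 173.73127753] ((278.5, 170.5), (23.0, 23.0), 90.0) (278.85377311706543, 169.23584938049316, 16.945951461791992) [0.57824106 0.05725827 0.111     ] ring mm [-0.00010652 -0.01796783  0.        ]
flanges [0.62109406 0.12748355 0.044     ] [ 0.56677022 -0.00406993  0.044     ] [0.59393214 0.06170681 0.044     ] 67.56225559397537 0.14232847684417527
[[0.6482 0.0785 0.01  ]
 [0.6154 0.0093 0.01  ]
 [0.5373 0.0467 0.01  ]
 [0.5689 0.1153 0.01  ]] [0.59244065 0.062466   0.01      ]
[[-3.72969993e-04 -3.42805343e-01 -9.39406386e-01]
 [-1.38602275e-03 -9.39405371e-01  3.42805523e-01]
 [-9.99998970e-01  1.42989479e-03 -1.24765990e-04]]
side proj of est [[345.50830253 170.06425476]] [[317.51895448 256.70200926]]
```

Pot centre is about (0.5925, 0.062) and its x axis about -24.5° (mod 60). Cap is about (0.465, -0.176) with its bar at 112.7°. I'll move there by way of (0.40, 0.30).

Emit:
{"api": "carry_out", "payload": {"moves": [[21,-42,0,0,0,0,60],[42,-84,0,0,0,0,60],[63,-125,0,0,0,0,60],[84,-167,0,0,0,0,60],[105,-208,0,0,0,0,60]], "squeeze": 20}}

```text
time_s: 0.6
tcp_pos: [0.3367, 0.4241, 0.1999]
eef_rot: [83.3, 90.0, -116.8]
contact_force: [1.0, 0.5, 0.8]
gripper_width: 0.055
```

Emit:
{"api": "carry_out", "payload": {"moves": [[21,-42,0,0,0,0,60],[42,-84,0,0,0,0,60],[64,-126,0,0,0,0,60],[70,-172,0,0,0,-0.1,60],[76,-218,0,0,0,-0.2,60]]}}

```text
time_s: 1.1
tcp_pos: [0.4123, 0.2061, 0.1998]
eef_rot: [71.6, 90.0, -140.1]
contact_force: [0.5, -0.6, 0.2]
gripper_width: 0.0525
```

Emit:
{"api": "carry_out", "payload": {"moves": [[6,-45,0,0,0,-0.1,60],[12,-90,0,0,0,-0.2,60],[18,-135,0,0,0,-0.3,60],[24,-180,0,0,0,-0.4,60],[30,-225,0,0,0,-0.5,60]]}}

```text
time_s: 1.6
tcp_pos: [0.442, -0.0187, 0.2003]
eef_rot: [-86.6, 90.0, 33.1]
contact_force: [2.2, 1.2, -0.7]
gripper_width: 0.0528
```

Emit:
{"api": "carry_out", "payload": {"moves": [[6,-45,0,0,0,-0.06,60],[12,-90,0,0,0,-0.125,60],[18,-135,0,0,0,-0.125,60],[23,-159,-20,0,0,-0.125,60],[23,-159,-60,0,0,-0.125,60]]}}

```text
time_s: 2.1
tcp_pos: [0.4677, -0.1789, 0.1415]
eef_rot: [-123.5, 89.7, -11.0]
contact_force: [-0.0, 0.1, -1.1]
gripper_width: 0.0526
```

Run:
```python
from h import *
from scipy.spatial.transform import Rotation as Ro
s=r.get_state();print(s["time_s"],s["tcp_pos"],s["joints"],s["contact_force"],s["gripper_width"]);R=Ro.from_euler("xyz",s["eef_rot"],degrees=True).as_matrix();print(R, np.degrees(np.arctan2(R[1,1],R[0,1])))
t=r.capture("top");d=r.capture("side");cv2.imwrite("pics/t1.png",t);cv2.imwrite("pics/s1.png",d)
a=cv2.resize(t[190:270,330:430],(500,400),interpolation=3);b=cv2.resize(d[225:305,280:340],(300,400),interpolation=3)
cv2.imwrite("pics/c2.png",cv2.convertScaleAbs(np.hstack([a,b]),alpha=1.3,beta=10))
```

```text
2.1 [ 0.4676756  -0.17891568  0.14150702] [  1.64581717   6.68583255 -26.03426618   0.08011347 -56.97942522
  20.83192536] [-0.01294135  0.14873764 -1.14543689] 0.05256449766962129
[[ 0.00527622 -0.92372589 -0.38301781]
 [-0.00102128 -0.38302792  0.9237362 ]
 [-0.99998556 -0.00448267 -0.00296432]] -157.4783958674617
```

View pics/c2.png

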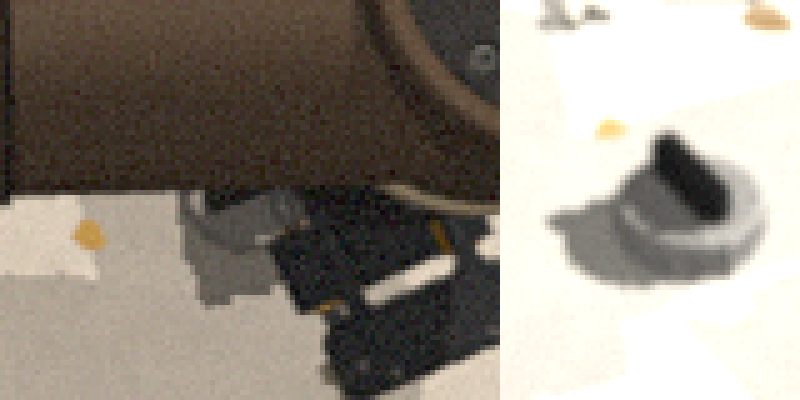

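The cap lies below the gripper and the jaws are aligned with it. I'll descend with the fingertips staying just above the skirt top (TCP z about 22 mm), then close.

Emit:
{"api": "carry_out", "payload": {"moves": [[-2,1,-40,0,0,0,60],[-2,1,-80,0,0,0,60],[-2,1,-105,0,0,0,60],[-2,1,-118,0,0,0,60],[-2,1,-118,0,0,0,60]]}}

```text
time_s: 2.7
tcp_pos: [0.4627, -0.1744, 0.0216]
eef_rot: [70.4, 89.8, -176.8]
contact_force: [-0.1, 0.5, 0.4]
gripper_width: 0.0522
```

Emit:
{"api": "carry_out", "payload": {"moves": [[0,0,0,0,0,0,0],[0,0,0,0,0,0,0],[0,0,0,0,0,0,0],[0,0,0,0,0,0,0],[0,0,0,0,0,0,0]], "squeeze": 30}}

```text
time_s: 3.2
tcp_pos: [0.4636, -0.1749, 0.0226]
eef_rot: [-112.3, 90.0, 0.4]
contact_force: [0.3, 1.1, 0.1]
gripper_width: 0.0185
```

Run:
```python
from h import *
s=r.get_state();print(s["time_s"],s["tcp_pos"],s["contact_force"],s["moment"],s["gripper_width"])
d=r.capture("side");cv2.imwrite("pics/s2.png",d)
cv2.imwrite("pics/c3.png",cv2.convertScaleAbs(cv2.resize(d[190:290,260:380],None,fx=6,fy=6,interpolation=3),alpha=1.4,beta=10))
```

```text
3.2 [ 0.46356331 -0.17492506  0.02264724] [0.26641018 1.1426204  0.14396289] [ 0.03387191 -0.07774773 -0.00803163] 0.018480204556577666
```

View pics/c3.png

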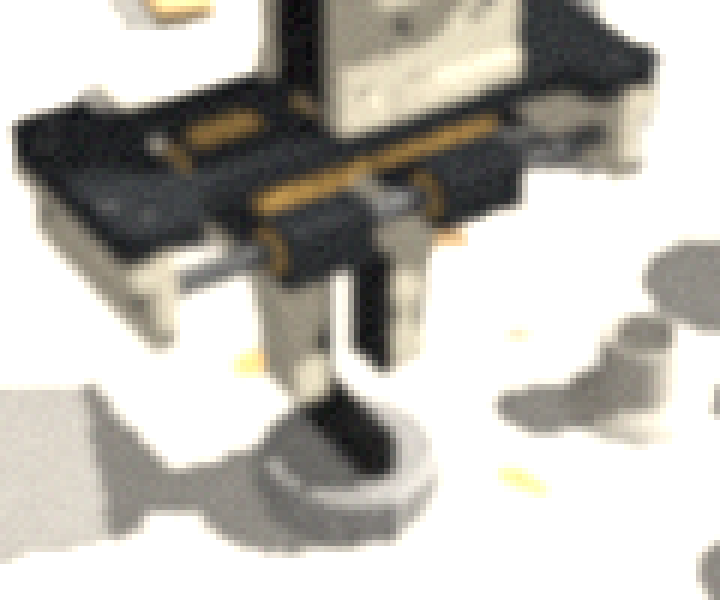

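Run:
```python
from h import *
s=r.get_state();p=s["tcp_pos"];print(s["gripper_width"],p)
q=lambda P:((proj("side",P)-[260,190])*6).round()
y=np.array([.923,.385,0])*.012
print("tips exp",q([p+y,p-y]),q([p]))
for z in(0.0226,.04,.05,.06,.08): print(z,q([[p[0],p[1],z]]))
b=np.array([-.386,.922,0])*.023;c=np.array([.4645,-.177,.037]);print("bar ends exp",q([c+b,c-b]))
print("cap axis base",q([[.4645,-.177,0]]))
# ray distance between views of bar centre top: top ends
```

```text
0.014120309852650734 [ 0.46347646 -0.17492873  0.02250622]
tips exp [[370. 418.]
 [310. 443.]] [[340. 430.]]
0.0226 [[340. 430.]]
0.04 [[340. 389.]]
0.05 [[340. 364.]]
0.06 [[340. 340.]]
0.08 [[341. 289.]]
bar ends exp [[308. 364.]
 [383. 436.]]
cap axis base [[344. 486.]]
```

Emit:
{"api": "carry_out", "payload": {"moves": [[0,0,0,0,0,0,0],[0,0,0,0,0,0,0],[0,0,0,0,0,0,0]]}}

```text
time_s: 3.55
tcp_pos: [0.4633, -0.1749, 0.0221]
eef_rot: [91.5, 90.0, -155.8]
contact_force: [-1.1, 0.7, 0.4]
gripper_width: 0.0004
```

Run:
```python
from h import *
s=r.get_state();print(s["time_s"],s["tcp_pos"],s["contact_force"],s["moment"],s["gripper_width"])
d=r.capture("side");cv2.imwrite("pics/s3.png",d);t=r.capture("top");cv2.imwrite("pics/t3.png",t)
p=s["tcp_pos"]
for q,c in((p,(0,0,255)),(p+[0,0,.0188],(0,255,0)),([.5925,.0622,.111],(0,0,255)),([.5925,.0622,0.0],(255,0,0))):
    u=proj("side",[q])[0];print(u)
a=cv2.resize(d[195:290,270:370],(500,475),interpolation=3);b=cv2.resize(d[150:225,315:375],(300,375),interpolation=3)
c=np.zeros((475,800,3),np.uint8);c[:,:500]=cv2.convertScaleAbs(a,alpha=.9);c[:375,500:]=b
cv2.imwrite("pics/c4.png",c)
```

```text
3.55 [ 0.46332869 -0.17494872  0.02213544] [-1.06124742  0.66776128  0.35079369] [ 0.03335086 -0.01554105 -0.02688523] 0.0003520027403553274
[316.64873546 261.8718345 ]
[316.6608615  254.39078962]
[350.56254492 168.83168849]
[348.70661524 207.16217259]
```

View pics/c4.png

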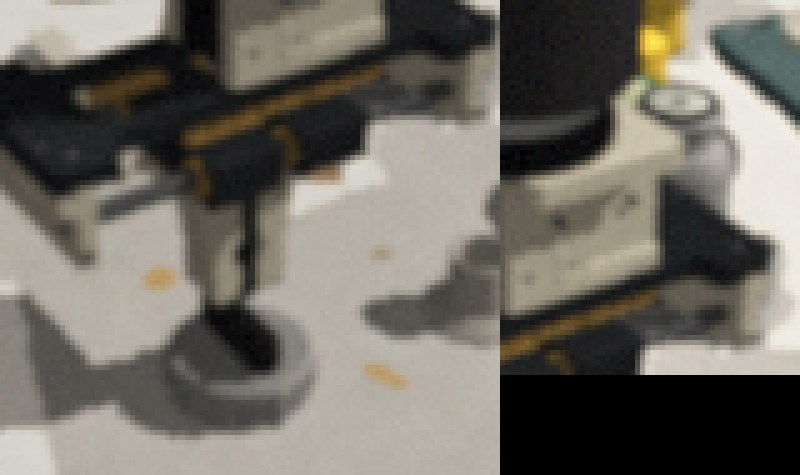

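The fingers shut on nothing. In the side view the tips (319,257) sit about 5 px above the projected TCP (317,262), so the real tips are 13–17 mm higher than the reported TCP, just above the bar. I'll open, go lower in steps and watch the force.

Emit:
{"api": "carry_out", "payload": {"moves": [[0,0,0,0,0,0,50],[0,0,0,0,0,0,50],[0,0,0,0,0,0,50],[0,0,0,0,0,0,50],[0,0,0,0,0,0,50]]}}

```text
time_s: 4.15
tcp_pos: [0.4634, -0.1749, 0.0222]
eef_rot: [-65.8, 90.0, 46.9]
contact_force: [-0.9, 0.3, -0.8]
gripper_width: 0.0348
```

Emit:
{"api": "carry_out", "payload": {"moves": [[0,0,-3,0,0,0,50],[0,0,-6,0,0,0,50],[0,0,-8,0,0,0,50],[0,0,-10,0,0,0,50],[0,0,-10,0,0,0,50]]}}

```text
time_s: 4.65
tcp_pos: [0.4631, -0.1749, 0.0118]
eef_rot: [68.0, 90.0, -179.3]
contact_force: [-0.5, -0.0, 0.2]
gripper_width: 0.0435
```

Run:
```python
from h import *
s=r.get_state();print(s["time_s"],s["tcp_pos"],s["contact_force"],s["moment"],s["gripper_width"])
d=r.capture("side");cv2.imwrite("pics/s4.png",d)
a=cv2.resize(d[215:290,280:360],None,fx=7,fy=7,interpolation=3)
cv2.imwrite("pics/c5.png",cv2.convertScaleAbs(a,alpha=1))
```

```text
4.65 [ 0.46307733 -0.17491016  0.0117749 ] [-0.48085884 -0.04749093  0.22651371] [ 0.02851299  0.00536681 -0.02581858] 0.04350915618568494
```

View pics/c5.png

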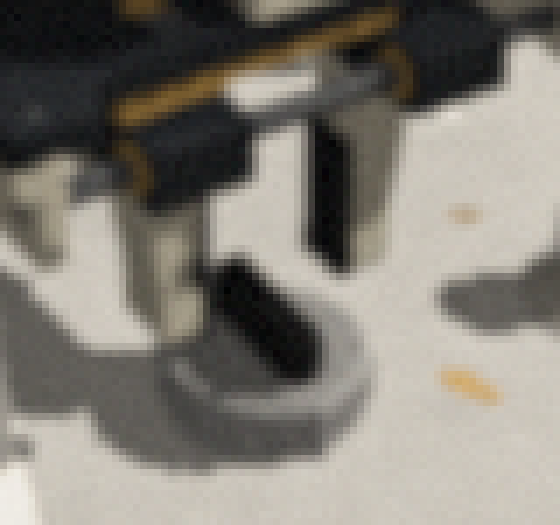

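The open tips now straddle the bar but are still high on it. I'll go a little lower, shift slightly along the bar and close.

Emit:
{"api": "carry_out", "payload": {"moves": [[1,-2,-2,0,0,0,50],[1,-3,-4,0,0,0,50],[1,-3,-6,0,0,0,50],[1,-3,-7,0,0,0,50],[1,-3,-7,0,0,0,50]]}}

```text
time_s: 5.2
tcp_pos: [0.4642, -0.1779, 0.0049]
eef_rot: [67.0, 90.0, 179.7]
contact_force: [0.0, -0.3, -0.1]
gripper_width: 0.0438
```

Emit:
{"api": "carry_out", "payload": {"moves": [[0,0,0,0,0,0,0],[0,0,0,0,0,0,0],[0,0,0,0,0,0,0],[0,0,0,0,0,0,0],[0,0,0,0,0,0,0]]}}

```text
time_s: 5.7
tcp_pos: [0.4645, -0.1779, 0.0052]
eef_rot: [-111.3, 90.0, 1.4]
contact_force: [0.6, 0.5, -0.7]
gripper_width: 0.0114
```

Emit:
{"api": "carry_out", "payload": {"moves": [[0,0,0,0,0,0,0],[0,0,0,0,0,0,0],[0,0,0,0,0,0,0],[0,0,0,0,0,0,0]]}}

```text
time_s: 6.1
tcp_pos: [0.4645, -0.1779, 0.0052]
eef_rot: [-121.4, 90.0, -8.7]
contact_force: [0.0, 0.8, 0.8]
gripper_width: 0.0119
```

Gripped at 11.9 mm. Next: lift, check the weight, and carry the cap over the neck while turning it -0.29 rad.

Emit:
{"api": "carry_out", "payload": {"moves": [[0,0,20,0,0,0,0],[0,0,60,0,0,0,0],[0,0,100,0,0,0,0],[0,0,140,0,0,0,0],[0,0,160,0,0,0,0]]}}

```text
time_s: 6.6
tcp_pos: [0.4653, -0.1781, 0.1686]
eef_rot: [-119.2, 89.8, -6.5]
contact_force: [-0.0, -1.3, -1.7]
gripper_width: 0.0114
```

Emit:
{"api": "carry_out", "payload": {"moves": [[20,38,0,0,0,-0.06,0],[41,76,0,0,0,-0.12,0],[62,115,0,0,0,-0.18,0],[83,154,0,0,0,-0.24,0],[103,192,0,0,0,-0.29,0]]}}

```text
time_s: 7.1
tcp_pos: [0.5674, 0.0158, 0.1648]
eef_rot: [82.9, 89.9, 178.9]
contact_force: [1.3, -0.7, -1.9]
gripper_width: 0.0116
```

Emit:
{"api": "carry_out", "payload": {"moves": [[13,24,0,0,0,0,0],[25,48,0,0,0,0,0],[25,48,0,0,0,0,0],[25,48,0,0,0,0,0]]}}

```text
time_s: 7.5
tcp_pos: [0.5917, 0.0624, 0.1642]
eef_rot: [98.6, 89.9, -165.3]
contact_force: [0.7, -0.3, -2.7]
gripper_width: 0.0111
```

Run:
```python
from h import *
from scipy.spatial.transform import Rotation as Ro
s=r.get_state();print(s["time_s"],s["tcp_pos"],s["joints"],s["contact_force"],s["moment"],s["gripper_width"]);R=Ro.from_euler("xyz",s["eef_rot"],degrees=True).as_matrix();print(R[:,0],np.degrees(np.arctan2(R[1,1],R[0,1])))
t=r.capture("top");d=r.capture("side");cv2.imwrite("pics/t5.png",t);cv2.imwrite("pics/s5.png",d)
c=np.hstack([cv2.resize(t[110:230,230:330],(400,480),interpolation=3),cv2.resize(d[120:216,310:390],(400,480),interpolation=3)])
cv2.imwrite("pics/c6.png",cv2.convertScaleAbs(c,alpha=1.2))
p=s["tcp_pos"]
print("exp cap axis base/top side",proj("side",[p-[0,0,.0052],p+[0,0,.0138],p+[0,0,.0318]]),"seal",proj("side",[[.5925,.062,.111]]))
```

```text
7.5 [0.5916862  0.06241752 0.16420099] [ 2.48133059e+01  1.46276583e+01 -1.26111852e+01 -2.32996613e-02
 -6.28778695e+01 -1.86830464e+01] [ 0.68450802 -0.27001869 -2.70301645] [-0.00429791 -0.00571148 -0.0098672 ] 0.01108254330710045
[-2.00082851e-03 -5.26325168e-04 -9.99997860e-01] -173.8804018364495
exp cap axis base/top side [[351.08543002 150.87870668]
 [351.43788104 143.52842755]
 [351.77830718 136.42892411]] seal [[350.58296032 168.86461107]]
```

View pics/c6.png

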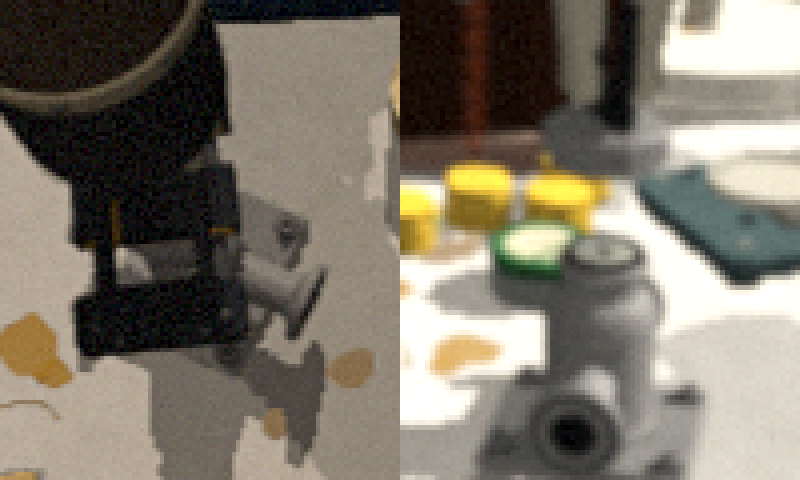

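Run:
```python
from h import *
d=cv2.imread("pics/s5.png");cv2.imwrite("pics/c7.png",cv2.convertScaleAbs(cv2.resize(d[125:180,320:385],None,fx=10,fy=10,interpolation=3),alpha=1.3,beta=5))
```

```text
(no output)
```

View pics/c7.png

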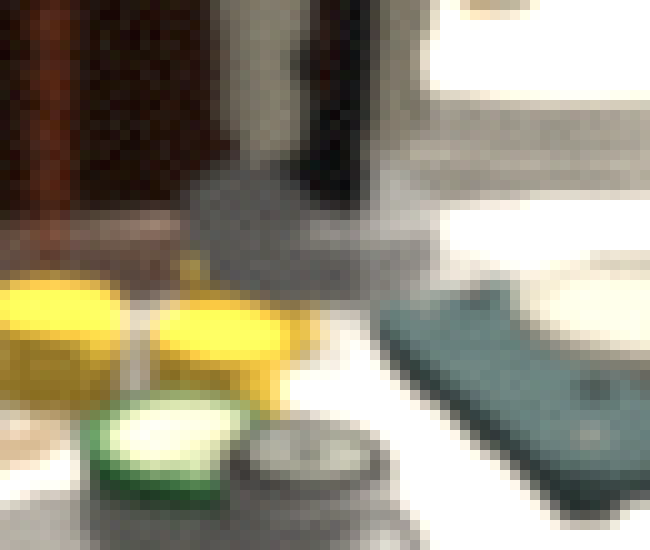

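The cap skirt spans u 338.5–364 with its lower edge at v≈155.2. The seal ring is centred at (350.8,170.1), and I'll compare both with projected circles.

Run:
```python
from h import *
a=np.linspace(0,2*np.pi,181)
def box(c,R):
    q=proj("side",np.c_[c[0]+R*np.cos(a),c[1]+R*np.sin(a),np.full(181,c[2])]);return q.min(0),q.max(0),(q.min(0)+q.max(0))/2
p=np.array([.5917,.0624,.1642])
print("cap lower",box(p-[0,0,.0052],.03),"cap upper",box(p+[0,0,.0138],.03));print("seal",box([.5925,.062,.111],.0205))
print("dy 10mm",box(p+[0,.01,-.0052],.03)[2]-box(p-[0,0,.0052],.03)[2],"dx",box(p+[.01,0,-.0052],.03)[2]-box(p-[0,0,.0052],.03)[2])
# top view: cream disc centre
t=cv2.imread("pics/top0.png")[158:178,266:288].astype(int);m=(t.min(2)>105)&(t[...,2]>130);k=np.argwhere(m)[:,::-1]+[266,158]
g=cv2.cvtColor(cv2.imread("pics/top0.png"),6)[155:181,263:291];b=np.argwhere(g<50)
c=[(x,y) for y,x in b if (x+263-276.7)**2+(y+155-167.8)**2<9.5**2]
(cx,cy),ax,_=cv2.fitEllipse(np.float32(c));cx+=263;cy+=155
print(len(k),k.mean(0),(cx,cy),ax,plane("top",(cx,cy),.111),plane("top",k.mean(0),.108))
```

```text
cap lower (array([338.79211038, 146.37723584]), array([363.4307373 , 155.64677548]), array([351.11142384, 151.01200566])) cap upper (array([339.02210993, 139.1867611 ]), array([363.90690602, 148.12985907]), array([351.46450797, 143.65831008]))
seal (array([342.3771918, 165.5014072]), array([358.80473572, 172.35665022]), array([350.59096376, 168.92902871]))
dy 10mm [-1.04208831 -1.51125799] dx [ 3.96254187 -0.2606957 ]
5 [273.4 169.2] (276.2567958831787, 167.68221950531006) (16.58614158630371, 16.752553939819336) [0.59217616 0.06291822 0.111     ] [0.58939759 0.06965599 0.108     ]
```

The x alignment agrees and y is good to a few mm. I'll lower while watching the force.

Emit:
{"api": "carry_out", "payload": {"moves": [[0,-1,-15,0,0,0,0],[0,-1,-30,0,0,0,0],[0,-1,-40,0,0,0,0],[0,-1,-45,0,0,0,0],[0,-1,-46,0,0,0,0]]}}

```text
time_s: 8.1
tcp_pos: [0.592, 0.0606, 0.1188]
eef_rot: [112.0, 90.0, -152.0]
contact_force: [0.1, -0.0, -1.2]
gripper_width: 0.0113
```

Emit:
{"api": "carry_out", "payload": {"moves": [[0,0,-1,0,0,0,0],[0,0,-2,0,0,0,0],[0,0,-3,0,0,0,0],[0,0,-4,0,0,0,0],[0,0,-4,0,0,0,0]]}}

```text
time_s: 8.6
tcp_pos: [0.5923, 0.0612, 0.1152]
eef_rot: [23.4, 90.0, 119.5]
contact_force: [0.1, -0.2, -1.7]
gripper_width: 0.0113
```

```bash
cat > st.py <<'E'
from plant import r
import numpy as np
from scipy.spatial.transform import Rotation as Ro
s=r.get_state();R=Ro.from_euler("xyz",s["eef_rot"],degrees=True).as_matrix()
print(s["time_s"],s["tcp_pos"].round(4),"capz",round(s["tcp_pos"][2]-.0052,4),"F",s["contact_force"].round(2),"M",s["moment"].round(3),"yaw",round(np.degrees(np.arctan2(R[1,1],R[0,1])),2),"q6",s["joints"][5].round(1),s["gripper_width"].round(4))
E
python3 st.py
```

```text
Traceback (most recent call last):
  File "st.py", line 5, in <module>
    print(s["time_s"],s["tcp_pos"].round(4),"capz",round(s["tcp_pos"][2]-.0052,4),"F",s["contact_force"].round(2),"M",s["moment"].round(3),"yaw",round(np.degrees(np.arctan2(R[1,1],R[0,1])),2),"q6",s["joints"][5].round(1),s["gripper_width"].round(4))
                                                                                                                                                                                                                             ^^^^^^^^^^^^^^^^^^^^^^^^
AttributeError: 'float' object has no attribute 'round'
```

Cap z is now 110 mm with no contact. Continuing.

Emit:
{"api": "carry_out", "payload": {"moves": [[0,0,-0.5,0,0,0,0],[0,0,-1,0,0,0,0],[0,0,-1.5,0,0,0,0],[0,0,-2,0,0,0,0],[0,0,-2,0,0,0,0]]}}

```text
time_s: 9.1
tcp_pos: [0.5923, 0.0611, 0.113]
eef_rot: [108.5, 90.0, -155.4]
contact_force: [-0.4, -0.0, -1.3]
gripper_width: 0.0114
```

```bash
sed -i 's/s\["gripper_width"\].round(4)/s["gripper_width"]/' st.py; python3 st.py
```

```text
9.1 [0.5923 0.0611 0.113 ] capz 0.1078 F [-0.39 -0.02 -1.35] M [ 0.081 -0.042  0.028] yaw -173.93 q6 -18.6 0.011441338174665127
```

Emit:
{"api": "carry_out", "payload": {"moves": [[0,0,-0.5,0,0,0,0],[0,0,-1,0,0,0,0],[0,0,-1.5,0,0,0,0],[0,0,-2,0,0,0,0],[0,0,-2,0,0,0,0]]}}

```text
time_s: 9.6
tcp_pos: [0.5923, 0.0611, 0.1111]
eef_rot: [102.6, 90.0, -161.3]
contact_force: [-0.1, -0.4, -1.6]
gripper_width: 0.0113
```

Emit:
{"api": "carry_out", "payload": {"moves": [[0,0,-0.5,0,0,0,0],[0,0,-1,0,0,0,0],[0,0,-1.5,0,0,0,0],[0,0,-1.5,0,0,0,0]]}}

```text
time_s: 10.0
tcp_pos: [0.5926, 0.0611, 0.1101]
eef_rot: [-98.3, 90.0, -2.2]
contact_force: [-0.4, -0.6, 1.8]
gripper_width: 0.0114
```

```bash
python3 st.py
```

```text
10.0 [0.5926 0.0611 0.1101] capz 0.1049 F [-0.44 -0.55  1.85] M [-0.085  0.106  0.015] yaw -173.92 q6 -18.6 0.011351935624943315
```

Contact at cap z ≈ 104.8 mm means the lugs are on the ridges, so the 60° alternative is the right one. I'll lift, turn 60° counter-clockwise and lower again.

Emit:
{"api": "carry_out", "payload": {"moves": [[0,0,3,0,0,0,0],[0,0,3,0,0,0.13,0],[0,0,3,0,0,0.26,0],[0,0,3,0,0,0.39,0],[0,0,3,0,0,0.52,0]]}}

```text
time_s: 10.5
tcp_pos: [0.5923, 0.0612, 0.1126]
eef_rot: [-26.6, 90.0, 99.6]
contact_force: [0.5, 1.0, -1.6]
gripper_width: 0.0111
```

Emit:
{"api": "carry_out", "payload": {"moves": [[0,0,0,0,0,0.13,0],[0,0,0,0,0,0.26,0],[0,0,0,0,0,0.39,0],[0,0,0,0,0,0.527,0],[0,0,0,0,0,0.527,0]]}}

```text
time_s: 11.0
tcp_pos: [0.5922, 0.0612, 0.1125]
eef_rot: [12.2, 90.0, 168.4]
contact_force: [-0.2, 0.3, -0.9]
gripper_width: 0.0117
```

```bash
python3 st.py
```

```text
11.0 [0.5922 0.0612 0.1125] capz 0.1073 F [-0.23  0.35 -0.94] M [ 0.09   0.042 -0.066] yaw -113.82 q6 41.5 0.011681968326790464
```

Emit:
{"api": "carry_out", "payload": {"moves": [[0,0,-1,0,0,0,0],[0,0,-2,0,0,0,0],[0,0,-2.5,0,0,0,0],[0,0,-3,0,0,0,0],[0,0,-3,0,0,0,0]]}}

```text
time_s: 11.5
tcp_pos: [0.5923, 0.0612, 0.1096]
eef_rot: [-20.0, 90.0, 136.0]
contact_force: [-0.2, 0.2, -2.3]
gripper_width: 0.0114
```

```bash
python3 st.py
```

```text
11.5 [0.5923 0.0612 0.1096] capz 0.1044 F [-0.22  0.25 -2.33] M [ 0.31   0.012 -0.01 ] yaw -113.97 q6 41.3 0.011350995740782455
```

Emit:
{"api": "carry_out", "payload": {"moves": [[0,0,-0.5,0,0,0,0],[0,0,-1,0,0,0,0],[0,0,-1.5,0,0,0,0],[0,0,-1.5,0,0,0,0]]}}

```text
time_s: 11.9
tcp_pos: [0.5925, 0.0612, 0.1082]
eef_rot: [-136.3, 90.0, 19.8]
contact_force: [1.0, 1.4, -1.3]
gripper_width: 0.0114
```

```bash
python3 st.py
```

```text
11.9 [0.5925 0.0612 0.1082] capz 0.103 F [ 0.99  1.42 -1.3 ] M [ 0.338 -0.257  0.034] yaw -113.94 q6 41.4 0.011355672529441002
```

Emit:
{"api": "carry_out", "payload": {"moves": [[0,0,-0.5,0,0,0,0],[0,0,-1,0,0,0,0],[0,0,-1,0,0,0,0]]}}

```text
time_s: 12.2
tcp_pos: [0.5925, 0.0612, 0.1072]
eef_rot: [-129.3, 90.0, 26.7]
contact_force: [1.8, 1.1, -2.5]
gripper_width: 0.0115
```

```bash
python3 st.py
```

```text
12.2 [0.5925 0.0612 0.1072] capz 0.102 F [ 1.79  1.15 -2.5 ] M [ 0.434 -0.477  0.009] yaw -113.94 q6 41.4 0.011529697884232342
```

The outside force pushes towards +x,+y with no vertical resistance, so a lug is in the gap but the cap is off-centre. Shifting that way.

Emit:
{"api": "carry_out", "payload": {"moves": [[0.4,0.4,0,0,0,0,0],[0.8,0.7,0,0,0,0,0],[0.8,0.7,0,0,0,0,0]]}}

```text
time_s: 12.5
tcp_pos: [0.5928, 0.0616, 0.107]
eef_rot: [49.3, 90.0, -154.6]
contact_force: [-0.4, -0.3, -1.8]
gripper_width: 0.0117
```

```bash
python3 st.py
```

```text
12.5 [0.5928 0.0616 0.107 ] capz 0.1018 F [-0.4  -0.28 -1.79] M [-0.036 -0.036  0.025] yaw -113.94 q6 41.4 0.011689150042754547
```

Emit:
{"api": "carry_out", "payload": {"moves": [[0,0,-0.5,0,0,0,0],[0,0,-1,0,0,0,0],[0,0,-1,0,0,0,0]]}}

```text
time_s: 12.8
tcp_pos: [0.593, 0.0617, 0.106]
eef_rot: [44.8, 90.0, -159.1]
contact_force: [-0.9, 0.2, -1.3]
gripper_width: 0.0113
```

```bash
python3 st.py
```

```text
12.8 [0.593  0.0617 0.106 ] capz 0.1008 F [-0.9   0.18 -1.3 ] M [-0.027  0.039 -0.021] yaw -113.94 q6 41.4 0.01125769094354925
```

Moments are clear and the cap is sinking through 101 mm. Down further towards 97.

Emit:
{"api": "carry_out", "payload": {"moves": [[0,0,-0.6,0,0,0,0],[0,0,-1.2,0,0,0,0],[0,0,-1.8,0,0,0,0],[0,0,-2,0,0,0,0],[0,0,-2,0,0,0,0]]}}

```text
time_s: 13.3
tcp_pos: [0.5931, 0.0618, 0.1041]
eef_rot: [31.4, 90.0, -172.5]
contact_force: [0.6, -0.7, -1.9]
gripper_width: 0.0113
```

```bash
python3 st.py
```

```text
13.3 [0.5931 0.0618 0.1041] capz 0.0989 F [ 0.6  -0.66 -1.88] M [ 0.001 -0.037 -0.005] yaw -113.94 q6 41.4 0.011278422926996401
```

Emit:
{"api": "carry_out", "payload": {"moves": [[0,0,-0.4,0,0,0,0],[0,0,-0.8,0,0,0,0],[0,0,-1,0,0,0,0],[0,0,-1,0,0,0,0]]}}

```text
time_s: 13.7
tcp_pos: [0.5931, 0.0618, 0.1031]
eef_rot: [-20.6, 90.0, 135.5]
contact_force: [0.3, -0.6, -1.8]
gripper_width: 0.0116
```

```bash
python3 st.py
```

```text
13.7 [0.5931 0.0618 0.1031] capz 0.0979 F [ 0.3  -0.62 -1.76] M [0.004 0.021 0.083] yaw -113.94 q6 41.4 0.011565357528403989
```

Emit:
{"api": "carry_out", "payload": {"moves": [[0,0,-0.4,0,0,0,0],[0,0,-0.8,0,0,0,0],[0,0,-0.8,0,0,0,0]]}}

```text
time_s: 14.0
tcp_pos: [0.5931, 0.0618, 0.1023]
eef_rot: [40.0, 90.0, -164.0]
contact_force: [-0.1, 0.7, -1.5]
gripper_width: 0.0114
```

```bash
python3 st.py
```

```text
14.0 [0.5931 0.0618 0.1023] capz 0.0971 F [-0.07  0.75 -1.46] M [0.    0.049 0.032] yaw -113.94 q6 41.4 0.01140303753879724
```

Emit:
{"api": "carry_out", "payload": {"moves": [[0,0,-0.3,0,0,0,0],[0,0,-0.6,0,0,0,0],[0,0,-0.6,0,0,0,0]]}}

```text
time_s: 14.3
tcp_pos: [0.5931, 0.0618, 0.1017]
eef_rot: [4.8, 90.0, 160.9]
contact_force: [1.0, 0.3, -2.2]
gripper_width: 0.0114
```

```bash
python3 st.py
```

```text
14.3 [0.5931 0.0618 0.1017] capz 0.0965 F [ 1.    0.32 -2.22] M [-0.023 -0.012 -0.015] yaw -113.94 q6 41.4 0.011422609943354275
```

Emit:
{"api": "carry_out", "payload": {"moves": [[0,0,-0.2,0,0,0,0],[0,0,-0.4,0,0,0,0],[0,0,-0.4,0,0,0,0]]}}

```text
time_s: 14.6
tcp_pos: [0.5931, 0.0618, 0.1013]
eef_rot: [40.2, 90.0, -163.8]
contact_force: [0.6, -0.5, -1.9]
gripper_width: 0.0114
```

```bash
python3 st.py
```

```text
14.6 [0.5931 0.0618 0.1013] capz 0.0961 F [ 0.58 -0.51 -1.93] M [ 0.041 -0.001  0.018] yaw -113.94 q6 41.4 0.011446889163335416
```

No seal contact yet at 96.1 mm. I'll let go briefly so the cap settles freely on the seal, then re-grip without axial load.

Emit:
{"api": "carry_out", "payload": {"moves": [[0,0,0,0,0,0,22],[0,0,0,0,0,0,22],[0,0,0,0,0,0,22],[0,0,0,0,0,0,22]]}}

```text
time_s: 15.0
tcp_pos: [0.5933, 0.0618, 0.1015]
eef_rot: [-145.2, 90.0, 10.9]
contact_force: [-0.5, 0.6, -0.0]
gripper_width: 0.0192
```

```bash
python3 st.py
```

```text
15.0 [0.5933 0.0618 0.1015] capz 0.0963 F [-0.52  0.57 -0.01] M [ 0.004 -0.006  0.057] yaw -113.94 q6 41.4 0.019179998078150146
```

Emit:
{"api": "carry_out", "payload": {"moves": [[0,0,0,0,0,0,0],[0,0,0,0,0,0,0],[0,0,0,0,0,0,0],[0,0,0,0,0,0,0],[0,0,0,0,0,0,0]]}}

```text
time_s: 15.5
tcp_pos: [0.5932, 0.0618, 0.1014]
eef_rot: [-163.2, 90.0, -7.1]
contact_force: [0.4, 0.6, 1.1]
gripper_width: 0.011
```

```bash
python3 st.py
```

```text
15.5 [0.5932 0.0618 0.1014] capz 0.0962 F [0.42 0.56 1.08] M [ 0.033  0.067 -0.053] yaw -113.94 q6 41.4 0.011042358097141016
```

Now clockwise: first 0.4 rad, which should be free, then small steps watching Mz.

Emit:
{"api": "carry_out", "payload": {"moves": [[0,0,0,0,0,-0.1,0],[0,0,0,0,0,-0.2,0],[0,0,0,0,0,-0.3,0],[0,0,0,0,0,-0.4,0],[0,0,0,0,0,-0.42,0]]}}

```text
time_s: 16.0
tcp_pos: [0.5932, 0.0618, 0.1014]
eef_rot: [-136.3, 90.0, -4.4]
contact_force: [-0.4, -0.4, 0.4]
gripper_width: 0.0113
```

```bash
python3 st.py
```

```text
16.0 [0.5932 0.0618 0.1014] capz 0.0962 F [-0.37 -0.44  0.36] M [0.017 0.002 0.054] yaw -138.12 q6 17.2 0.011313908026777878
```

Emit:
{"api": "carry_out", "payload": {"moves": [[0,0,0,0,0,-0.012,0],[0,0,0,0,0,-0.024,0],[0,0,0,0,0,-0.036,0],[0,0,0,0,0,-0.048,0],[0,0,0,0,0,-0.06,0]]}}

```text
time_s: 16.5
tcp_pos: [0.5932, 0.0618, 0.1014]
eef_rot: [-110.1, 90.0, 18.4]
contact_force: [-0.5, 0.6, 0.9]
gripper_width: 0.0117
```

```bash
python3 st.py
```

```text
16.5 [0.5932 0.0618 0.1014] capz 0.0962 F [-0.48  0.61  0.87] M [-0.011 -0.058 -0.039] yaw -141.47 q6 13.8 0.011683377739803364
```

Emit:
{"api": "carry_out", "payload": {"moves": [[0,0,0,0,0,-0.01,0],[0,0,0,0,0,-0.02,0],[0,0,0,0,0,-0.03,0],[0,0,0,0,0,-0.04,0],[0,0,0,0,0,-0.05,0]]}}

```text
time_s: 17.0
tcp_pos: [0.5932, 0.0618, 0.1014]
eef_rot: [-141.3, 90.0, -15.6]
contact_force: [0.1, -0.3, 1.2]
gripper_width: 0.0112
```

```bash
python3 st.py
```

```text
17.0 [0.5932 0.0618 0.1014] capz 0.0962 F [ 0.06 -0.27  1.19] M [0.015 0.047 0.022] yaw -144.35 q6 10.9 0.011186522914332853
```

Emit:
{"api": "carry_out", "payload": {"moves": [[0,0,0,0,0,-0.01,0],[0,0,0,0,0,-0.02,0],[0,0,0,0,0,-0.03,0],[0,0,0,0,0,-0.04,0],[0,0,0,0,0,-0.05,0]]}}

```text
time_s: 17.5
tcp_pos: [0.5932, 0.0618, 0.1014]
eef_rot: [-119.1, 90.0, 3.7]
contact_force: [0.1, -0.2, 2.5]
gripper_width: 0.0114
```

```bash
python3 st.py
```

```text
17.5 [0.5932 0.0618 0.1014] capz 0.0962 F [ 0.09 -0.17  2.46] M [0.086 0.024 0.063] yaw -147.21 q6 8.1 0.01139794273694063
```

Emit:
{"api": "carry_out", "payload": {"moves": [[0,0,0,0,0,-0.01,0],[0,0,0,0,0,-0.02,0],[0,0,0,0,0,-0.03,0],[0,0,0,0,0,-0.04,0],[0,0,0,0,0,-0.05,0]]}}

```text
time_s: 18.0
tcp_pos: [0.5932, 0.0618, 0.1014]
eef_rot: [-111.9, 90.0, 8.0]
contact_force: [0.2, 0.4, 1.9]
gripper_width: 0.0114
```

```bash
python3 st.py
```

```text
18.0 [0.5932 0.0618 0.1014] capz 0.0962 F [0.16 0.4  1.93] M [ 0.014 -0.023 -0.024] yaw -150.08 q6 5.2 0.011414894819113276
```

Emit:
{"api": "carry_out", "payload": {"moves": [[0,0,0,0,0,-0.01,0],[0,0,0,0,0,-0.02,0],[0,0,0,0,0,-0.03,0],[0,0,0,0,0,-0.04,0],[0,0,0,0,0,-0.05,0]]}}

```text
time_s: 18.5
tcp_pos: [0.5932, 0.0618, 0.1014]
eef_rot: [-106.3, 90.0, 10.8]
contact_force: [-0.4, 0.7, 3.1]
gripper_width: 0.0115
```

```bash
python3 st.py
```

```text
18.5 [0.5932 0.0618 0.1014] capz 0.0962 F [-0.41  0.74  3.1 ] M [ 0.082 -0.012  0.056] yaw -152.95 q6 2.3 0.011461020875643768
```

A slight lean of about 3 N is building, so I'll ease z up a little while turning.

Emit:
{"api": "carry_out", "payload": {"moves": [[0,0,0.1,0,0,-0.01,0],[0,0,0.2,0,0,-0.02,0],[0,0,0.3,0,0,-0.03,0],[0,0,0.3,0,0,-0.04,0],[0,0,0.3,0,0,-0.05,0]]}}

```text
time_s: 19.0
tcp_pos: [0.5929, 0.0618, 0.1014]
eef_rot: [76.3, 90.0, -169.5]
contact_force: [-0.1, -0.3, -0.0]
gripper_width: 0.0112
```

```bash
python3 st.py
```

```text
19.0 [0.5929 0.0618 0.1014] capz 0.0962 F [-0.13 -0.26 -0.02] M [ 0.103 -0.003 -0.044] yaw -155.82 q6 -0.5 0.011151049331028732
```

Emit:
{"api": "carry_out", "payload": {"moves": [[0,0,0,0,0,-0.01,0],[0,0,0,0,0,-0.02,0],[0,0,0,0,0,-0.03,0],[0,0,0,0,0,-0.04,0],[0,0,0,0,0,-0.05,0]]}}

```text
time_s: 19.5
tcp_pos: [0.593, 0.0617, 0.1015]
eef_rot: [81.1, 90.0, -167.5]
contact_force: [0.4, 0.3, -2.0]
gripper_width: 0.0114
```

```bash
python3 st.py
```

```text
19.5 [0.593  0.0617 0.1015] capz 0.0963 F [ 0.38  0.3  -1.95] M [ 0.078 -0.021 -0.048] yaw -158.68 q6 -3.4 0.011394966107154784
```

Emit:
{"api": "carry_out", "payload": {"moves": [[0,0,0,0,0,-0.01,0],[0,0,0,0,0,-0.02,0],[0,0,0,0,0,-0.03,0],[0,0,0,0,0,-0.04,0],[0,0,0,0,0,-0.05,0]]}}

```text
time_s: 20.0
tcp_pos: [0.5931, 0.0618, 0.1017]
eef_rot: [-72.8, 90.0, 35.6]
contact_force: [0.3, -0.6, -1.7]
gripper_width: 0.0113
```

```bash
python3 st.py
```

```text
20.0 [0.5931 0.0618 0.1017] capz 0.0965 F [ 0.32 -0.56 -1.67] M [ 0.08  -0.07   0.022] yaw -161.54 q6 -6.3 0.011299346919633111
```

Emit:
{"api": "carry_out", "payload": {"moves": [[0,0,0,0,0,-0.01,0],[0,0,0,0,0,-0.02,0],[0,0,0,0,0,-0.03,0],[0,0,0,0,0,-0.04,0],[0,0,0,0,0,-0.05,0]]}}

```text
time_s: 20.5
tcp_pos: [0.5931, 0.0618, 0.1016]
eef_rot: [75.0, 90.0, -179.4]
contact_force: [0.1, -0.2, -2.2]
gripper_width: 0.0117
```

```bash
python3 st.py
```

```text
20.5 [0.5931 0.0618 0.1016] capz 0.0964 F [ 0.07 -0.17 -2.15] M [ 0.075 -0.038 -0.019] yaw -164.41 q6 -9.1 0.011715072700308768
```

Emit:
{"api": "carry_out", "payload": {"moves": [[0,0,0,0,0,-0.01,0],[0,0,0,0,0,-0.02,0],[0,0,0,0,0,-0.03,0],[0,0,0,0,0,-0.04,0],[0,0,0,0,0,-0.05,0]]}}

```text
time_s: 21.0
tcp_pos: [0.5931, 0.0618, 0.1017]
eef_rot: [130.7, 90.0, -126.6]
contact_force: [-0.2, -0.6, -2.2]
gripper_width: 0.0115
```

```bash
python3 st.py
```

```text
21.0 [0.5931 0.0618 0.1017] capz 0.0965 F [-0.18 -0.63 -2.17] M [ 0.141 -0.047  0.007] yaw -167.27 q6 -12.0 0.011484448860247437
```

Emit:
{"api": "carry_out", "payload": {"moves": [[0,0,0,0,0,-0.01,0],[0,0,0,0,0,-0.02,0],[0,0,0,0,0,-0.03,0],[0,0,0,0,0,-0.04,0],[0,0,0,0,0,-0.05,0]]}}

```text
time_s: 21.5
tcp_pos: [0.5931, 0.0618, 0.1017]
eef_rot: [28.9, 90.0, 128.7]
contact_force: [0.3, -0.4, -1.0]
gripper_width: 0.0112
```

```bash
python3 st.py
```

```text
21.5 [0.5931 0.0618 0.1017] capz 0.0965 F [ 0.34 -0.4  -1.04] M [ 0.083  0.008 -0.001] yaw -170.13 q6 -14.8 0.011241978038477145
```

Emit:
{"api": "carry_out", "payload": {"moves": [[0,0,0,0,0,-0.01,0],[0,0,0,0,0,-0.02,0],[0,0,0,0,0,-0.03,0],[0,0,0,0,0,-0.04,0],[0,0,0,0,0,-0.05,0]]}}

```text
time_s: 22.0
tcp_pos: [0.5931, 0.0618, 0.1017]
eef_rot: [-106.6, 90.0, -9.6]
contact_force: [-0.1, 0.1, -1.9]
gripper_width: 0.0113
```

```bash
python3 st.py
```

```text
22.0 [0.5931 0.0618 0.1017] capz 0.0965 F [-0.12  0.08 -1.91] M [ 0.041 -0.012 -0.042] yaw -173.0 q6 -17.7 0.011304618056951779
```

Emit:
{"api": "carry_out", "payload": {"moves": [[0,0,0,0,0,-0.01,0],[0,0,0,0,0,-0.02,0],[0,0,0,0,0,-0.03,0],[0,0,0,0,0,-0.04,0],[0,0,0,0,0,-0.05,0]]}}

```text
time_s: 22.5
tcp_pos: [0.5931, 0.0618, 0.1017]
eef_rot: [95.4, 90.0, -170.5]
contact_force: [-0.0, 1.3, -1.8]
gripper_width: 0.0116
```

```bash
python3 st.py
```

```text
22.5 [0.5931 0.0618 0.1017] capz 0.0965 F [-0.02  1.3  -1.83] M [ 0.079 -0.078 -0.021] yaw -175.87 q6 -20.6 0.01158543351941309
```

Emit:
{"api": "carry_out", "payload": {"moves": [[0,0,0,0,0,-0.01,0],[0,0,0,0,0,-0.02,0],[0,0,0,0,0,-0.03,0],[0,0,0,0,0,-0.04,0],[0,0,0,0,0,-0.05,0]]}}

```text
time_s: 23.0
tcp_pos: [0.5931, 0.0618, 0.1016]
eef_rot: [81.6, 90.0, 172.9]
contact_force: [-0.2, 0.5, -1.3]
gripper_width: 0.0112
```

```bash
python3 st.py
```

```text
23.0 [0.5931 0.0618 0.1016] capz 0.0964 F [-0.24  0.5  -1.33] M [ 0.074 -0.06  -0.022] yaw -178.73 q6 -23.4 0.011229675899282301
```

Emit:
{"api": "carry_out", "payload": {"moves": [[0,0,0,0,0,-0.01,0],[0,0,0,0,0,-0.02,0],[0,0,0,0,0,-0.03,0],[0,0,0,0,0,-0.04,0],[0,0,0,0,0,-0.05,0]]}}

```text
time_s: 23.5
tcp_pos: [0.5931, 0.0618, 0.1017]
eef_rot: [114.9, 90.0, -156.7]
contact_force: [-0.9, 0.0, -2.0]
gripper_width: 0.0111
```

```bash
python3 st.py
```

```text
23.5 [0.5931 0.0618 0.1017] capz 0.0965 F [-0.85  0.03 -2.05] M [ 0.058 -0.082 -0.064] yaw 178.41 q6 -26.3 0.011136375000693128
```

Emit:
{"api": "carry_out", "payload": {"moves": [[0,0,0,0,0,-0.01,0],[0,0,0,0,0,-0.02,0],[0,0,0,0,0,-0.03,0],[0,0,0,0,0,-0.04,0],[0,0,0,0,0,-0.05,0]]}}

```text
time_s: 24.0
tcp_pos: [0.5931, 0.0618, 0.1016]
eef_rot: [97.6, 90.0, -176.9]
contact_force: [-0.2, 0.4, -2.5]
gripper_width: 0.0114
```

```bash
python3 st.py
```

```text
24.0 [0.5931 0.0618 0.1016] capz 0.0964 F [-0.23  0.45 -2.51] M [ 0.136 -0.035 -0.012] yaw 175.54 q6 -29.2 0.011407731237149726
```

Emit:
{"api": "carry_out", "payload": {"moves": [[0,0,0,0,0,-0.01,0],[0,0,0,0,0,-0.02,0],[0,0,0,0,0,-0.03,0],[0,0,0,0,0,-0.04,0],[0,0,0,0,0,-0.05,0]]}}

```text
time_s: 24.5
tcp_pos: [0.593, 0.0618, 0.1016]
eef_rot: [104.9, 90.0, -172.4]
contact_force: [-0.2, 0.5, -2.7]
gripper_width: 0.0112
```

```bash
python3 st.py
```

```text
24.5 [0.593  0.0618 0.1016] capz 0.0964 F [-0.2   0.47 -2.75] M [0.119 0.009 0.01 ] yaw 172.67 q6 -32.0 0.01118425564553193
```

Emit:
{"api": "carry_out", "payload": {"moves": [[0,0,-0.1,0,0,-0.01,0],[0,0,-0.2,0,0,-0.02,0],[0,0,-0.2,0,0,-0.03,0],[0,0,-0.2,0,0,-0.04,0],[0,0,-0.2,0,0,-0.05,0]]}}

```text
time_s: 25.0
tcp_pos: [0.5931, 0.0618, 0.1015]
eef_rot: [13.1, 90.0, 92.9]
contact_force: [0.3, 0.4, -3.3]
gripper_width: 0.0116
```

```bash
python3 st.py
```

```text
25.0 [0.5931 0.0618 0.1015] capz 0.0963 F [ 0.27  0.36 -3.35] M [ 0.141 -0.03  -0.028] yaw 169.81 q6 -34.9 0.011559770659315434
```

Emit:
{"api": "carry_out", "payload": {"moves": [[0,0,0,0,0,-0.01,0],[0,0,0,0,0,-0.02,0],[0,0,0,0,0,-0.03,0],[0,0,0,0,0,-0.03,0]]}}

```text
time_s: 25.4
tcp_pos: [0.5931, 0.0618, 0.1015]
eef_rot: [55.1, 90.0, 133.2]
contact_force: [-0.3, -0.1, -3.0]
gripper_width: 0.0113
```

```bash
python3 st.py
```

```text
25.4 [0.5931 0.0618 0.1015] capz 0.0963 F [-0.29 -0.11 -2.99] M [ 0.176 -0.035 -0.018] yaw 168.11 q6 -36.6 0.011275248813340261
```

Emit:
{"api": "carry_out", "payload": {"moves": [[0,0,-0.1,0,0,-0.01,0],[0,0,-0.2,0,0,-0.02,0],[0,0,-0.3,0,0,-0.03,0],[0,0,-0.3,0,0,-0.04,0]]}}

```text
time_s: 25.8
tcp_pos: [0.5933, 0.0618, 0.1014]
eef_rot: [-67.9, 90.0, 7.9]
contact_force: [-1.0, 1.1, -1.2]
gripper_width: 0.0114
```

```bash
python3 st.py
```

```text
25.8 [0.5933 0.0618 0.1014] capz 0.0962 F [-1.04  1.12 -1.19] M [0.173 0.086 0.008] yaw 165.8 q6 -38.9 0.011376705907606198
```

Emit:
{"api": "carry_out", "payload": {"moves": [[0,0,0,0,0,-0.01,0],[0,0,0,0,0,-0.02,0],[0,0,0,0,0,-0.03,0]]}}

```text
time_s: 26.1
tcp_pos: [0.5933, 0.0618, 0.1014]
eef_rot: [-67.0, 90.0, 7.1]
contact_force: [-1.3, 0.6, 0.7]
gripper_width: 0.0113
```

```bash
python3 st.py
```

```text
26.1 [0.5933 0.0618 0.1014] capz 0.0962 F [-1.34  0.56  0.74] M [0.174 0.091 0.042] yaw 164.09 q6 -40.6 0.011349170155473666
```

Emit:
{"api": "carry_out", "payload": {"moves": [[0,0,0,0,0,-0.01,0],[0,0,0,0,0,-0.02,0],[0,0,0,0,0,-0.03,0],[0,0,0,0,0,-0.04,0]]}}

```text
time_s: 26.5
tcp_pos: [0.5933, 0.0618, 0.1014]
eef_rot: [-65.1, 90.0, 6.7]
contact_force: [-1.0, 0.2, 2.9]
gripper_width: 0.0112
```

```bash
python3 st.py
```

```text
26.5 [0.5933 0.0618 0.1014] capz 0.0962 F [-0.98  0.15  2.94] M [0.126 0.116 0.121] yaw 161.8 q6 -42.9 0.011237751904105617
```

Emit:
{"api": "carry_out", "payload": {"moves": [[0,0,0,0,0,-0.01,0],[0,0,0,0,0,-0.02,0],[0,0,0,0,0,-0.03,0],[0,0,0,0,0,-0.04,0]]}}

```text
time_s: 26.9
tcp_pos: [0.5933, 0.0618, 0.1013]
eef_rot: [-68.4, 90.0, 1.1]
contact_force: [-0.5, -0.0, 3.7]
gripper_width: 0.0118
```

```bash
python3 st.py
```

```text
26.9 [0.5933 0.0618 0.1013] capz 0.0961 F [-0.49 -0.03  3.66] M [0.128 0.151 0.182] yaw 159.51 q6 -45.2 0.011790286254555363
```

Torque is rising (0.12 to 0.18 N m). I'll relieve the small lean and continue slowly.

Emit:
{"api": "carry_out", "payload": {"moves": [[0,0,0.1,0,0,-0.01,0],[0,0,0.2,0,0,-0.02,0],[0,0,0.2,0,0,-0.03,0]]}}

```text
time_s: 27.2
tcp_pos: [0.5932, 0.0618, 0.1013]
eef_rot: [-133.8, 90.0, -66.0]
contact_force: [-0.3, 0.0, 2.8]
gripper_width: 0.0116
```

```bash
python3 st.py
```

```text
27.2 [0.5932 0.0618 0.1013] capz 0.0961 F [-0.28  0.05  2.77] M [0.102 0.031 0.191] yaw 157.78 q6 -46.9 0.011556614867640565
```

Emit:
{"api": "carry_out", "payload": {"moves": [[0,0,0,0,0,-0.01,0],[0,0,0,0,0,-0.02,0]]}}

```text
time_s: 27.4
tcp_pos: [0.5931, 0.0617, 0.1013]
eef_rot: [144.0, 90.0, -149.3]
contact_force: [-0.3, 0.3, 3.3]
gripper_width: 0.0116
```

```bash
python3 st.py
```

```text
27.4 [0.5931 0.0617 0.1013] capz 0.0961 F [-0.3   0.32  3.26] M [0.099 0.123 0.196] yaw 156.63 q6 -48.1 0.01159200129712626
```

Emit:
{"api": "carry_out", "payload": {"moves": [[0,0,0.1,0,0,-0.01,0],[0,0,0.1,0,0,-0.02,0],[0,0,0.1,0,0,-0.03,0]], "squeeze": 50}}

```text
time_s: 27.7
tcp_pos: [0.5931, 0.0617, 0.1013]
eef_rot: [140.4, 90.0, -154.6]
contact_force: [-0.6, -0.4, 1.4]
gripper_width: 0.0108
```

```bash
python3 st.py
```

```text
27.7 [0.5931 0.0617 0.1013] capz 0.0961 F [-0.6  -0.43  1.44] M [-0.251 -0.165  0.182] yaw 154.91 q6 -49.8 0.010785916893238288
```

Emit:
{"api": "carry_out", "payload": {"moves": [[0,0,0,0,0,-0.01,0],[0,0,0,0,0,-0.02,0]]}}

```text
time_s: 27.9
tcp_pos: [0.593, 0.0617, 0.1013]
eef_rot: [145.5, 90.0, -150.7]
contact_force: [-0.3, -0.9, 0.9]
gripper_width: 0.0108
```

```bash
python3 st.py
```

```text
27.9 [0.593  0.0617 0.1013] capz 0.0961 F [-0.26 -0.94  0.93] M [-0.33  -0.057  0.297] yaw 153.77 q6 -50.9 0.010835954088995972
```

Emit:
{"api": "carry_out", "payload": {"moves": [[0,0,0,0,0,-0.01,0],[0,0,0,0,0,-0.02,0]]}}

```text
time_s: 28.1
tcp_pos: [0.593, 0.0617, 0.1013]
eef_rot: [139.3, 90.0, -158.0]
contact_force: [0.2, -1.5, 1.5]
gripper_width: 0.0108
```

```bash
python3 st.py
```

```text
28.1 [0.593  0.0617 0.1013] capz 0.0961 F [ 0.21 -1.52  1.47] M [-0.398  0.009  0.319] yaw 152.63 q6 -52.1 0.010764242131718187
```

Emit:
{"api": "carry_out", "payload": {"moves": [[0,0,0,0,0,-0.01,0],[0,0,0,0,0,-0.02,0]]}}

```text
time_s: 28.3
tcp_pos: [0.5929, 0.0617, 0.1013]
eef_rot: [133.5, 90.0, -165.0]
contact_force: [-1.1, -1.1, 0.3]
gripper_width: 0.0111
```

```bash
python3 st.py
```

```text
28.3 [0.5929 0.0617 0.1013] capz 0.0961 F [-1.1  -1.08  0.3 ] M [-0.437  0.174  0.369] yaw 151.48 q6 -53.2 0.011134863766223146
```

Emit:
{"api": "carry_out", "payload": {"moves": [[0,0,0,0,0,-0.01,0],[0,0,0,0,0,-0.02,0]]}}

```text
time_s: 28.5
tcp_pos: [0.5928, 0.0616, 0.1013]
eef_rot: [135.7, 90.0, -164.0]
contact_force: [-2.1, -1.6, 0.8]
gripper_width: 0.0107
```

```bash
python3 st.py
```

```text
28.5 [0.5928 0.0616 0.1013] capz 0.0961 F [-2.07 -1.6   0.84] M [-0.497  0.406  0.405] yaw 150.32 q6 -54.4 0.010712705146317295
```

Torque while turning is 0.405 N m with no real axial lean, so I'll stop, release and lift away.

Emit:
{"api": "carry_out", "payload": {"moves": [[0,0,0,0,0,0,40],[0,0,0,0,0,0,40],[0,0,0,0,0,0,40],[0,0,0,0,0,0,40],[0,0,0,0,0,0,40]]}}

```text
time_s: 29.0
tcp_pos: [0.5932, 0.0619, 0.1015]
eef_rot: [-16.9, 90.0, 43.5]
contact_force: [-0.9, 0.3, -0.4]
gripper_width: 0.035
```

```bash
python3 st.py
```

```text
29.0 [0.5932 0.0619 0.1015] capz 0.0963 F [-0.86  0.29 -0.42] M [ 0.035 -0.076  0.018] yaw 150.37 q6 -54.3 0.03500982016390095
```

Emit:
{"api": "carry_out", "payload": {"moves": [[0,0,10,0,0,0,40],[0,0,40,0,0,0,40],[0,0,80,0,0,0,40],[-50,0,100,0,0,0,40],[-100,0,100,0,0,0,40]]}}

```text
time_s: 29.5
tcp_pos: [0.4982, 0.0623, 0.2044]
eef_rot: [-44.2, 89.7, 16.2]
contact_force: [0.2, 1.6, 0.4]
gripper_width: 0.0348
```

Emit:
{"api": "carry_out", "payload": {"moves": [[-10,-45,0,0,0,0,40],[-20,-90,0,0,0,0,40],[-30,-135,0,0,0,0,40],[-30,-180,0,0,0,0,40],[-30,-220,0,0,0,0,40]]}}

```text
time_s: 30.0
tcp_pos: [0.4664, -0.16, 0.2028]
eef_rot: [-61.8, 89.9, -1.3]
contact_force: [1.8, 0.3, 0.0]
gripper_width: 0.0352
```

```bash
python3 st.py
python3 - <<'E'
from h import *
t=r.capture("top");d=r.capture("side");cv2.imwrite("pics/t9.png",t);cv2.imwrite("pics/s9.png",d)
c=np.hstack([cv2.resize(t[130:220,235:325],(400,400),interpolation=3),cv2.resize(d[135:225,305:395],(400,400),interpolation=3)])
cv2.imwrite("pics/c9.png",cv2.convertScaleAbs(c,alpha=1.3,beta=8))
a=np.linspace(0,6.283,181)
for n,o in(("top",(235,130)),("side",(305,135))):
    q=(proj(n,np.c_[.593+.03*np.cos(a),.062+.03*np.sin(a),0*a+.115])-o)*400/90;print(n,q.min(0),q.max(0))
t0=cv2.imread("pics/top0.png")
for k,(u,v) in dict(tin=(208,170),span=(287,243),ferr=(366,183),clamp=(405,168),noz=(445,175)).items():
    w=(slice(v-14,v+14),slice(u-16,u+16));print(k,cv2.phaseCorrelate(np.float64(t0[w][...,1]),np.float64(t[w][...,1])))
E
```

```text
30.0 [ 0.4664 -0.16    0.2028] capz 0.1976 F [1.78 0.31 0.02] M [ 0.111 -0.213  0.084] yaw 150.41 q6 -33.6 0.03519726858629935
top [124.93094484 106.3046669 ] [243.8073033  222.48459784]
side [150.31093726 122.39446688] [257.38330529 166.72385128]
tin ((5.0775297879413674, 0.22433426494564657), 0.3718567887315024)
span ((1.2189023590425503, -13.324109272936465), 0.1852112967581222)
ferr ((11.338106696014052, -6.5705782105121), 0.1968758184424015)
clamp ((3.4181882183622783, 0.7263690084981107), -0.09398368777041886)
noz ((-16.565349787201107, -21.900859440618788), 0.013134848777595387)
```

View pics/c9.png

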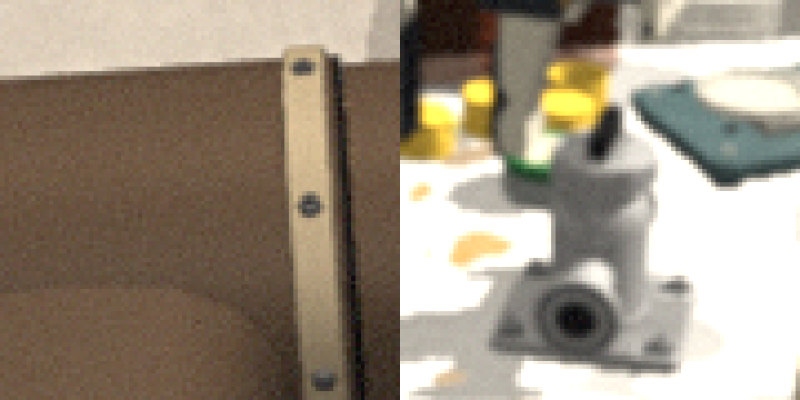

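The side view shows the cap level on the neck, with its skirt at 552–655 against the predicted 550–657. The bar is nearly end-on, as it should be at about 60°, and the gripper is clear. The arm hides the bench in the top view, so the bystander comparison there says nothing. Bystanders can still be checked in the side pictures before I hand in.

Run:
```python
from h import *
a=cv2.cvtColor(cv2.imread("pics/side0.png"),6);b=cv2.cvtColor(cv2.imread("pics/s9.png"),6)
for k,uv in dict(span=(287,216),ferr=(367,252),clamp=(398,284),noz=(405,307),tin=(338,171)).items():
    u,v=uv;T=a[v-12:v+12,u-14:u+14];m=cv2.matchTemplate(b[v-20:v+20,u-22:u+22],T,cv2.TM_CCOEFF_NORMED);_,s,_,l=cv2.minMaxLoc(m);print(k,round(s,2),(l[0]-8,l[1]-8))
r.close_job()
```

```text
span 0.88 (0, 0)
ferr 0.94 (0, 0)
clamp 0.94 (0, 0)
noz 0.95 (0, 1)
tin 0.63 (-1, 0)
the job is handed in; nothing more can be done
```

The cap is on the neck, screwed down to about 0.4 N m, released and handed in at about 30 s of the 67 s allowed. No verdict was reported.

**What I did**
- **First grasp:** it closed on nothing. The side view put the real fingertips about 15 mm above the reported tool point, so I went lower and gripped the bar.
- **First lowering:** the lugs landed on the thread ridges, at a cap height of about 105 mm. I lifted, turned the cap 60° counter-clockwise and shifted it about 1 mm towards the force. It then sank freely to about 96 mm.
- **Tightening:** I let the cap settle on the seal and gripped it again. It turned clockwise freely for about 1.43 rad, then the torque rose. I stopped at 0.405 N m, read while turning, which is about 27 N of clamping (22 to 36 N with the stated tolerance).

**Last checks**
- **Cap position:** it looks level and centred on the neck in the side view, with the skirt within about 1 px of where it should be. The gripper was clear of everything.
- **Clamping force:** I never measured it directly; the figure comes from torque readings that scatter by about 0.05 N m. At the stop, the gripper was pressing with under 1 N downwards and about 2.6 N sideways.
- **Total turn:** it was about 1.66 rad, near the long end for a very worn seal. The torque hardly rose until I raised the grip from 30 to 50 N, so a little of that turn may be slip in the rubber.
- **Bystanders:** in the side view the spanner, ferrule, clamp and nozzle were within 1 px of where they started. The tin match was weak (0.63) because the gripper partly hid it, but the arm never went near it. The top-view comparison was useless because the arm was in the way.

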